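Lock the long transport box before the courier comes

TASK

The courier is about to collect the longer, taller of the two grey transport boxes. Lock its lid: with a fingertip in the recessed slot on top of the lid, push the small flush slide fully home, to the end of the slot nearest the steel catch on the lid's edge, then leave it there. The smaller box is not packed yet, so leave its slide as it is.

Things in the scene. Friction and masses are not known exactly. Their poses are not given: they have to be found in the camera images.
- long_box: The longer grey lidded box, 270 (x) x 210 (y) x 150 mm high, too heavy to shift. Origin: centre of its underside, z up. Steel catch: a plate on the middle of the lid's -x edge; hinges at +x. In the lid's flat top (z = 150) a slot, 34 mm wide (y -17 to 17) and 12 mm deep, runs from x = -72 to 32, closed at both ends. A pen lies near the lid's +y edge, clear of the slot.
- long_lock (a joint): The lock slide in the long box's slot: travel in m towards the box's -x (the catch). 0 = unlocked, 0.040 = locked, against the slot's catch end. It starts between 0 and 0.008 and stays where it is left (dry friction about 2.5 N, no spring, no click).
- long_lock_top (a point): Centre of the top face of the long box's slide, level with the lid top: a ridged grey block 16 mm long (x), 28 wide (y), filling the slot's depth. Axes as the box's; it locks towards -x. At joint 0 it is at box x = -24: the slot is empty for 48 mm behind it (+x), where a fingertip fits in to push, and 40 mm ahead (-x), but for a thin bolt that is part of the slide.
- small_lock (a joint): The same kind of slide in the smaller grey box (180 x 150 x 110 mm high), to be left alone. 0 = unlocked; starts between 0 and 0.008.

How it is judged:
By the outcome, as a careful person would: the job done as asked, in the order asked, and still so for the second after the job is handed in, with the robot touching nothing.
It also fails if it takes over 32 s, if anything falls off the work surface, if the arm or the gripper's body presses on something with over 40 N, if the wrist force passes 120 N, or if a joint passes its speed limit or range.

ROBOT

A 6-joint arm with a two-finger parallel gripper is mounted at the origin on the work surface. World frame = base frame: x ahead of the robot, y to its left, z up, the work surface at z = 0. Lengths are in mm, angles in rad, forces in N, time in s.
With the tool pointing down it reaches from about 250 to 725 mm from the base axis. Payload 4 kg.
Tool frame: the origin (TCP) lies at the very end of the fingers, on their centre line; the grasp point (between the pads) lies 19 mm behind it; y points along the fingers, z is the direction in which the jaws open and shut, and the axes are right-handed (so a half turn about y gives the same grasp; the last joint's range is limited). The gripper opens to 85 mm and grips with 20 to 120 N. Pads are 22 mm wide; open, the fingers measure 114 mm over their backs; the gripper's body (76 mm by 85 mm) begins 54 mm behind the grasp point. The pads swing forward as they close: fully open they stand 13 mm farther back than shut.
Start: joints at [1.257, 0.241, 0.005, 1.335, 0, 1.571], TCP at [154.336, 475.584, 231.306] pointing down, gripper open.
Joint ranges: [-2.72, 2.72], [-1.05, 1.87], [-1.09, 1.28], [-1.99, 2.15], [-1.42, 1.44], [-3.14, 3.14]. Speed limits (rad/s): [2.79, 2.79, 3.14, 3.14, 3.14, 3.14].

INTERFACE

Orientations are given as a 3x3 rotation matrix whose columns are the frame's x, y, z axes.
In Python, from workcell import arm, imaging, hand_in gives the robot as it stands.
- The arm moves only by the shell command python3 -m crank 'ROWS'. ROWS is text: rows parted by semicolons, each of 7 numbers parted by spaces: the finger opening in m, from 0 to 0.0854, then the shift along the tool's x, y, z in m, then the turn, a rotation vector about the tool's x, y, z in degrees. A call has 1 to 20 rows; each row is the pose to reach, as a shift and turn from the pose commanded when the call began, along the tool's axes at that moment; what a row does not reach only later rows make up. A row lasts 1/10 s, in which the tool goes at most 50 mm and 8.59 degrees, less where a joint would pass 70% of its speed; a pose out of reach is approached as far as the arm can. A call with a gripper value outside its range is refused whole. The fingers move at their own pace and stop on an object; the grip force is fixed at half the most. Time passes only in rows, so rows that repeat a pose let the fingers close. It gives the time, the measured TCP pose, the force and the opening at its end, in the units of the state.
- arm.get_obs(): the state, without advancing time (a new reading comes with each control period).
- imaging.read_camera(name): name is "scene" or "top"; returns a dict with "img" (420x560x3 uint8, red, green, blue), "z_map" (420x560 float32, mm along the optical axis (not along the pixel's ray), 0 where there is no reading), "camera_matrix" (3x3 intrinsics, pixels), "pose" (4x4, takes a point from camera to world coordinates). Camera axes: x right, y down, z forward; pixel columns grow to the right and rows downward; lengths in mm; the calibration is good to about 2 mm. A picture is of the moment at which its call begins.
- hand_in(): hands the job in, once; it reports no verdict.
Trained networks look in the newest picture that a camera, given by its name, has taken for a name from the list of things; names that differ only in an ending like _2 or _b are one class to them, and where a whole thing is asked for, a point or a joint stands for the part that bears it (a point fixed in the world has none). Each returns a list of dicts, best first, with "score" (0 to 1); they miss things now and then, are a little off and sometimes report something else, mostly with a low value. They report only what shows in the picture. A call takes as long as a camera call.
- imaging.recognise(camera, label): "at" ([row, column] in pixels, amid what is visible of it).
The state is a dict: "clock": time; "joint_positions": joint angles; "qd": joint speeds; "effort": joint torques, N m; "eef_pos": TCP position; "orientation": TCP orientation; "contact_force": force on the tool from outside, world axes, zero at the start; "moment": the same for the moment, N m; "opening": finger opening in mm.
Only numpy, scipy, OpenCV 4.12 (cv2) and the standard library are available. Lean on these libraries where they do the work, as an engineer would, in place of code of your own. Each camera call takes 0.05 s, during which the arm holds its last target. There are 200 camera calls.

## Working session

There is one attempt and no reset: what is moved stays moved. The work goes in short steps, Python scripts to look and compute and a shell command to move; the robot and the scene stay as the last step left them, time stands still between calls to the robot, and variables do not carry over. Pictures are saved under pics/ and viewed, about 8 in all and at most 12, crops included, and the job is handed in when it is done.

```bash
mkdir -p pics; ls; python3 - <<'E'
from workcell import arm, imaging
import cv2, numpy as np
for n in("scene","top"):
    d=imaging.read_camera(n); np.savez(f"{n}0.npz",**d)
    cv2.imwrite(f"pics/{n}0.png",d["img"][:,:,::-1])
    print(n,d["camera_matrix"].tolist(),np.round(d["pose"],3).tolist())
    for l in("long_box","long_lock_top","small_lock"): print(l,imaging.recognise(n,l))
o=arm.get_obs();print(o)
E
```

```text
pics
scene [[446.55800220781026, 0.0, 281.9950319471129], [0.0, 446.55800220781026, 209.36644848678964], [0.0, 0.0, 1.0]] [[0.454, 0.751, -0.48, 893.874], [0.891, -0.385, 0.24, -179.323], [-0.004, -0.537, -0.844, 751.645], [0.0, 0.0, 0.0, 1.0]]
long_box [{'at': [173.4, 387.0], 'score': 0.9}]
long_lock_top [{'at': [132.3, 380.9], 'score': 0.63}]
small_lock [{'at': [230.8, 170.4], 'score': 0.78}]
top [[430.8910881655314, 0.0, 273.1757822794268], [0.0, 430.8910881655314, 211.18524028120288], [0.0, 0.0, 1.0]] [[-0.018, -0.994, 0.105, 484.258], [-0.999, 0.022, 0.029, -21.221], [-0.031, -0.105, -0.994, 886.693], [0.0, 0.0, 0.0, 1.0]]
long_box [{'at': [238.0, 146.1], 'score': 0.82}]
long_lock_top [{'at': [254.9, 139.5], 'score': 0.46}]
small_lock [{'at': [262.6, 373.5], 'score': 0.74}]
{'clock': 0.4, 'joint_positions': array([ 1.25701097e+00,  2.40748913e-01,  4.83368851e-03,  1.33517987e+00,
       -4.20018998e-06,  1.57078454e+00]), 'qd': array([ 0.00056233, -0.00067924,  0.0016202 ,  0.00011937, -0.00041457,
       -0.0006693 ]), 'effort': array([-1.43359368e-03, -3.71781421e+01,  2.52330351e+01,  5.37092055e-03,
       -8.32176875e-05, -1.06623250e-05]), 'eef_pos': array([154.30872185, 475.51420118, 231.16841743]), 'orientation': array([[ 9.51175633e-01, -8.82221131e-05,  3.08650137e-01],
       [-3.08650149e-01, -2.85473353e-04,  9.51175590e-01],
       [ 4.19666882e-06, -9.99999955e-01, -2.98765065e-04]]), 'contact_force': array([-1.04571354,  0.26891502,  0.46128438]), 'moment': array([0.00998625, 0.04107283, 0.00742459]), 'opening': 85.18744600792368}
```

View pics/scene0.png

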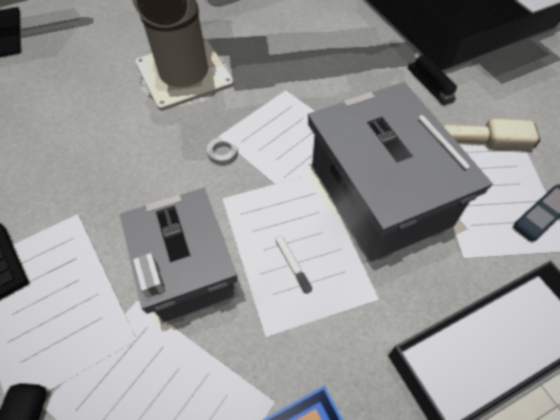

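View pics/top0.png

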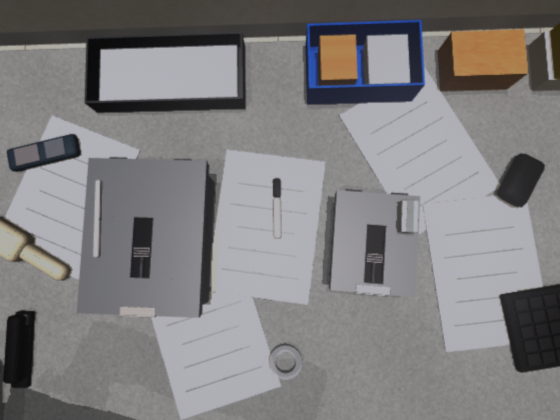

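The scene view shows the long box at right (lid about 310–485, 85–220) and the small one at left. In the top view, the long lid spans columns 80–208 and rows 158–316. Its catch is at (row 312, col 138), and the dark slot runs from row 218 to 278 at col ~142, with the ridged slide near row 255.

```bash
cat > h.py <<'E'
import numpy as np, cv2
def world(d):
    K=d["camera_matrix"];P=d["pose"];z=d["z_map"]
    v,u=np.mgrid[0:420,0:560]
    c=np.stack([(u-K[0,2])/K[0,0]*z,(v-K[1,2])/K[1,1]*z,z],-1)
    w=c@P[:3,:3].T+P[:3,3]; w[z==0]=np.nan
    return w
def onplane(d,rc,h):
    K=d["camera_matrix"];P=d["pose"]
    r=P[:3,:3]@np.array([(rc[1]-K[0,2])/K[0,0],(rc[0]-K[1,2])/K[1,1],1]);return P[:3,3]+r*(h-P[2,3])/r[2]
E
python3 - <<'E'
from h import *
for n in("top","scene"):
    d=np.load(n+"0.npz"); w=world(d)
    m=(abs(w[...,2]-150)<8)
    k,l,s,c=cv2.connectedComponentsWithStats(m.astype(np.uint8))
    i=1+np.argmax(s[1:,4]); M=l==i
    p=w[M]; 
    (ctr,sz,a)=cv2.minAreaRect(p[:,:2].astype(np.float32)); print(n,s[i],"rect",ctr,sz,a,"z",np.median(p[:,2]))
    # dark pixels in slot region
    img=d["img"]
    for lab,rc in (("long",[254.9,139.5]),) if n=="top" else (("long",[132.3,380.9]),): print(lab,onplane(d,rc,150))
    x0,x1,y0,y1=(115,170,205,325) if n=="top" else (340,430,85,175)
    cv2.imwrite(f"pics/{n}crop.png",cv2.resize(img[y0:y1,x0:x1,::-1],None,fx=5 if n=="top" else 6,fy=5 if n=="top" else 6,interpolation=cv2.INTER_CUBIC))
    if n=="top":
        g=img[:,:,1].astype(int)
        print(g[205:330,137:146:2].mean(1).astype(int).tolist()); print(w[230,120:165,2].astype(int)); print(g[230,120:165]); print(g[248,120:165])
E
```

```text
top [   77   158   131   160 17807] rect (524.0284423828125, 227.3123016357422) (211.5528106689453, 272.45477294921875) 86.9866943359375 z 149.32268052551308
long [491.83531291 231.33336084 150.        ]
[117, 117, 116, 117, 117, 117, 117, 117, 117, 117, 116, 107, 75, 37, 32, 32, 33, 32, 32, 33, 33, 33, 33, 33, 33, 33, 32, 33, 33, 33, 33, 33, 33, 34, 33, 33, 33, 33, 34, 33, 34, 38, 74, 99, 64, 79, 90, 71, 90, 69, 79, 98, 50, 41, 41, 40, 40, 40, 41, 43, 42, 43, 44, 44, 44, 43, 43, 43, 43, 42, 42, 43, 62, 98, 118, 120, 120, 119, 120, 120, 120, 119, 120, 120, 120, 120, 120, 120, 121, 120, 121, 121, 121, 121, 120, 121, 120, 120, 120, 121, 121, 124, 142, 163, 165, 165, 166, 167, 167, 164, 164, 154, 130, 133, 135, 135, 133, 134, 135, 135, 135, 135, 134, 133, 133]
[149 148 149 148 148 149 148 149 150 149 149 149 151 147 144 139 139 138
 138 137 137 138 137 137 136 138 135 139 138 138 136 137 139 151 145 149
 148 151 150 150 146 148 148 146 147]
[115 115 115 114 115 116 115 115 115 115 115 115  97  51  32  29  32  34
  33  34  33  34  33  34  34  33  33  34  35  34  35  46  82 117 122 122
 123 124 123 124 124 124 125 124 124]
[116 116 117 116 115 116 116 116 117 118 116  96  52  69 102  99  97  97
  97  97  99  98  98  99 103 107 106 104 106  96  54  82 119 122 123 124
 123 124 124 123 124 126 126 126 126]
scene [  307    82   185   150 14141] rect (523.8646240234375, 226.55740356445312) (212.40232849121094, 274.22442626953125) 87.07115173339844 z 150.10787692068732
long [486.57235178 224.09871085 150.        ]
```

View pics/topcrop.png

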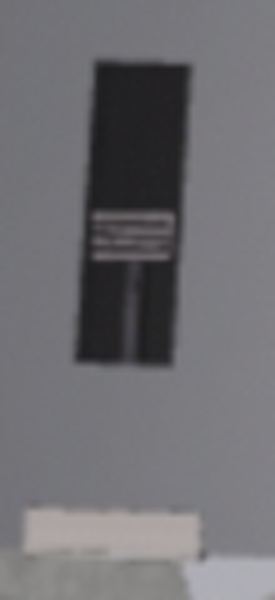

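```bash
python3 - <<'E'
from h import *
from workcell import arm
o=arm.get_obs();R=o["orientation"];p=o["eef_pos"]
c=np.array([524,227,0.]);a=np.deg2rad(-3);u=np.array([np.cos(a),np.sin(a),0]);v=np.array([-u[1],u[0],0])
d=np.load("top0.npz")
for r,cc,h in((217.3,143,150),(246.8,142,150),(256.6,141.5,150),(277.5,140.5,150),(248,132,150),(248,150,150)):
    w=onplane(d,(r,cc),h); print(r,cc,np.round([(w-c)@u,(w-c)@v],1))
for n in("top","scene"):
    w=world(np.load(n+"0.npz")); a0,b0=p[:2],np.array([532,226.6]);t=(b0-a0);L=np.linalg.norm(t);t/=L
    s=(w[...,:2]-a0)@t;e=(w[...,:2]-a0)@np.array([-t[1],t[0]])
    m=(s>-80)&(s<L+80)&(abs(e)<110); 
    for k in range(-80,int(L)+80,60):
        q=w[...,2][m&(s>=k)&(s<k+60)]; print(n,k,q.size,np.round(np.nanmax(q)) if q.size else None)
T=np.array([532,226.6,200]);print(R.T@(T-p), R.T@u,R.T@v)
E
```

```text
217.3 143 [32.6  0.8]
246.8 142 [-18.4  -0.8]
256.6 141.5 [-35.1  -1. ]
277.5 140.5 [-70.6  -1.6]
248 132 [-21.   16.5]
248 150 [-19.9 -14.8]
top -80 65 2.0
top -20 1385 14.0
top 40 3077 50.0
top 100 3444 48.0
top 160 3228 5.0
top 220 2221 151.0
top 280 2053 153.0
top 340 3721 162.0
top 400 4314 163.0
top 460 4706 161.0
top 520 939 154.0
scene -80 1870 135.0
scene -20 1926 160.0
scene 40 1581 49.0
scene 100 1223 48.0
scene 160 191 4.0
scene 220 2 150.0
scene 280 898 153.0
scene 340 2384 162.0
scene 400 3189 163.0
scene 460 4520 162.0
scene 520 1174 153.0
[ 436.07801522   31.20615369 -120.17733561] [ 9.66025581e-01 -7.31606869e-05  2.58446458e-01] [-2.58446469e-01 -2.89699310e-04  9.66025537e-01]
```

The slot ends match the model to within 1 mm, and the slide sits at about 2.5 mm. I'll move above the free part of the slot with the gripper shut, jaw axis along the slot.

```bash
python3 -m crank '0 0.436 0.010 -0.120 0 75 0;0 0.436 0.010 -0.120 0 75 0;0 0.436 0.010 -0.120 0 75 0;0 0.436 0.010 -0.120 0 75 0;0 0.436 0.010 -0.120 0 75 0;0 0.436 0.010 -0.120 0 75 0;0 0.436 0.010 -0.120 0 75 0;0 0.436 0.010 -0.120 0 75 0;0 0.436 0.010 -0.120 0 75 0;0 0.436 0.010 -0.120 0 75 0;0 0.436 0.010 -0.120 0 75 0;0 0.436 0.010 -0.120 0 75 0;0 0.436 0.010 -0.120 0 75 0;0 0.436 0.010 -0.120 0 75 0;0 0.436 0.010 -0.120 0 75 0;0 0.436 0.010 -0.120 0 75 0'
python3 - <<'E'
from workcell import arm,imaging
import cv2,numpy as np
o=arm.get_obs();print(o["clock"],o["eef_pos"],o["orientation"].round(3),o["opening"],o["contact_force"])
d=imaging.read_camera("scene");np.savez("scene1.npz",**d)
cv2.imwrite("pics/s1.png",cv2.resize(d["img"][0:200,280:500,::-1],None,fx=3,fy=3,interpolation=cv2.INTER_CUBIC))
E
```

```text
clock: 2.0
eef_pos: [531.6, 227.4, 221.6]
orientation: [[-0.051, 0.0, 0.999], [-0.999, 0.0, -0.051], [-0.0, -1.0, 0.0]]
contact_force: [-0.5, 0.0, 0.0]
opening: -0.2
2.0 [531.59506249 227.44441971 221.61461889] [[-0.051  0.     0.999]
 [-0.999  0.    -0.051]
 [-0.    -1.     0.   ]] -0.18323508951023879 [-0.4766196   0.04065185  0.00574335]
```

View pics/s1.png

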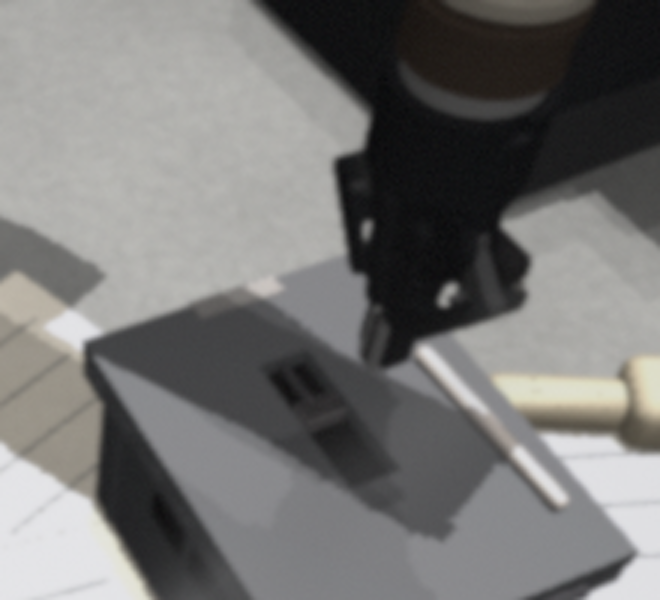

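The shut fingertip (crop 378,360) hangs above the slot's empty part, with slot, slide and pen clearly visible. Next I descend to z ≈ 142.

```bash
python3 -m crank '0 0.001 0.035 0 0 0 0;0 0.001 0.055 0 0 0 0;0 0.001 0.064 0 0 0 0;0 0.001 0.070 0 0 0 0;0 0.001 0.073 0 0 0 0;0 0.001 0.076 0 0 0 0;0 0.001 0.079 0 0 0 0;0 0.001 0.079 0 0 0 0;0 0.001 0.079 0 0 0 0'
```

```text
clock: 2.95
eef_pos: [532.2, 225.9, 142.7]
orientation: [[-0.052, 0.001, 0.999], [-0.999, 0.0, -0.052], [-0.0, -1.0, 0.001]]
contact_force: [-0.0, -0.3, 0.7]
opening: -0.2
```

In the slot without contact. Pushing towards the catch slowly.

```bash
python3 -m crank '0 0 0 -0.004 0 0 0;0 0 0 -0.008 0 0 0;0 0 0 -0.012 0 0 0;0 0 0 -0.015 0 0 0;0 0 0 -0.018 0 0 0;0 0 0 -0.021 0 0 0;0 0 0 -0.024 0 0 0;0 0 0 -0.027 0 0 0;0 0 0 -0.030 0 0 0;0 0 0 -0.033 0 0 0;0 0 0 -0.036 0 0 0;0 0 0 -0.039 0 0 0;0 0 0 -0.041 0 0 0;0 0 0 -0.041 0 0 0'
```

```text
clock: 4.35
eef_pos: [490.6, 228.0, 142.4]
orientation: [[-0.052, -0.0, 0.999], [-0.999, 0.0, -0.052], [-0.0, -1.0, -0.0]]
contact_force: [1.1, -0.4, 1.1]
opening: 0.0
```

```bash
python3 -m crank '0 0 0 -0.002 0 0 0;0 0 0 -0.004 0 0 0;0 0 0 -0.006 0 0 0;0 0 0 -0.006 0 0 0'; python3 -m crank '0 0 0 -0.001 0 0 0;0 0 0 -0.002 0 0 0;0 0 0 -0.002 0 0 0'
python3 - <<'E'
from workcell import arm,imaging
import cv2,numpy as np
d=imaging.read_camera("scene")
cv2.imwrite("pics/s2.png",cv2.resize(d["img"][60:200,300:460,::-1],None,fx=4,fy=4,interpolation=cv2.INTER_CUBIC))
E
```

```text
clock: 4.75
eef_pos: [484.7, 228.3, 142.4]
orientation: [[-0.052, -0.0, 0.999], [-0.999, 0.0, -0.052], [-0.0, -1.0, -0.0]]
contact_force: [1.8, 0.2, 2.7]
opening: 0.2
clock: 5.05
eef_pos: [483.0, 228.4, 142.4]
orientation: [[-0.052, 0.0, 0.999], [-0.999, 0.0, -0.052], [-0.0, -1.0, 0.0]]
contact_force: [2.4, -0.5, 1.7]
opening: -0.2
```

View pics/s2.png

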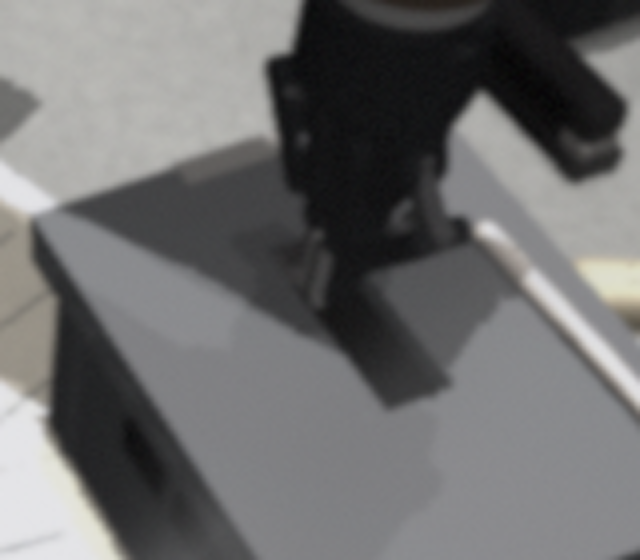

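The finger is in the slot with empty slot behind it (crop 400,370). The force is still only friction level, so I keep going until it rises.

```bash
for i in 1; do python3 -m crank '0 0 0 -0.002 0 0 0;0 0 0 -0.003 0 0 0;0 0 0 -0.003 0 0 0'; done; python3 -m crank '0 0 0 -0.002 0 0 0;0 0 0 -0.003 0 0 0;0 0 0 -0.003 0 0 0'
```

```text
clock: 5.4
eef_pos: [480.8, 228.5, 142.5]
orientation: [[-0.052, 0.002, 0.999], [-0.999, -0.0, -0.052], [0.0, -1.0, 0.002]]
contact_force: [4.9, -1.1, 1.6]
opening: -0.2
clock: 5.7
eef_pos: [480.4, 228.6, 142.8]
orientation: [[-0.053, 0.007, 0.999], [-0.999, -0.001, -0.053], [0.0, -1.0, 0.007]]
contact_force: [11.8, -1.9, -2.1]
opening: 0.0
```

It has stalled at x ≈ 480.5 with force rising. One more firm nudge, then back off and lift clear.

```bash
python3 -m crank '0 0 0 -0.002 0 0 0;0 0 0 -0.003 0 0 0;0 0 0 -0.003 0 0 0' && python3 -m crank '0 0 0 0.006 0 0 0;0 0 0 0.016 0 0 0;0 0 0 0.023 0 0 0;0 0 0 0.023 0 0 0;0 0 -0.006 0.023 0 0 0;0 0 -0.018 0.023 0 0 0;0 0 -0.050 0.023 0 0 0;0 0 -0.090 0.023 0 0 0;0 0 -0.130 0.023 0 0 0;0 -0.04 -0.130 0.023 0 0 0;0 -0.08 -0.130 0.023 0 0 0;0 -0.12 -0.130 0.023 0 0 0;0 -0.16 -0.130 0.023 0 0 0;0 -0.18 -0.130 0.023 0 0 0;0 -0.18 -0.130 0.023 0 0 0'
python3 - <<'E'
from h import *
from workcell import arm,imaging
d=imaging.read_camera("top");np.savez("top2.npz",**d);s=imaging.read_camera("scene")
g=d["img"][:,:,1].astype(int);print(g[205:330,137:146:2].mean(1).astype(int).tolist())
cv2.imwrite("pics/s3.png",np.hstack([cv2.resize(d["img"][205:325,80:200,::-1],(400,400),interpolation=cv2.INTER_CUBIC),cv2.resize(s["img"][70:190,300:420,::-1],(400,400),interpolation=cv2.INTER_CUBIC)]))
E
```

```text
clock: 6.0
eef_pos: [475.8, 229.4, 143.5]
orientation: [[-0.052, 0.004, 0.999], [-0.999, 0.001, -0.052], [-0.002, -1.0, 0.004]]
contact_force: [4.6, -0.5, 4.2]
opening: 0.2
clock: 7.5
eef_pos: [504.5, 410.1, 270.8]
orientation: [[-0.048, -0.003, 0.999], [-0.999, -0.001, -0.048], [0.001, -1.0, -0.003]]
contact_force: [0.7, -0.3, 0.4]
opening: -0.1
[111, 110, 110, 110, 111, 111, 111, 110, 111, 111, 110, 101, 71, 35, 30, 31, 31, 31, 31, 31, 31, 31, 31, 32, 31, 31, 31, 31, 31, 31, 31, 31, 31, 31, 32, 32, 31, 31, 32, 32, 31, 32, 32, 32, 32, 32, 32, 31, 33, 32, 35, 56, 80, 69, 72, 88, 52, 68, 81, 63, 77, 55, 42, 41, 41, 40, 41, 39, 40, 40, 39, 40, 58, 92, 110, 112, 112, 112, 112, 112, 112, 113, 113, 114, 114, 116, 117, 118, 119, 119, 121, 120, 121, 121, 122, 122, 122, 122, 122, 122, 122, 126, 144, 166, 168, 168, 169, 170, 169, 167, 166, 145, 81, 69, 68, 67, 65, 65, 65, 66, 65, 66, 65, 65, 65]
```

View pics/s3.png

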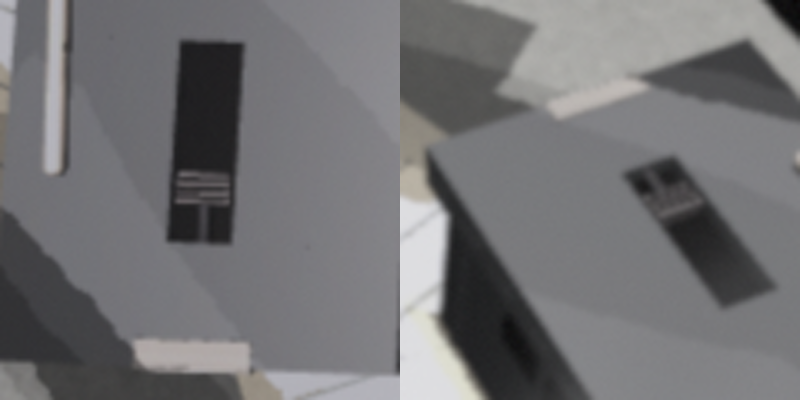

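The slide is only about half way (top crop rows 170–205 of the 400-px panel; the slot ends at 243), so it isn't locked. Before pushing again, I'll check the fingertip's real shape and the slide's height.

```bash
python3 - <<'E'
from h import *
c=np.array([524,227,0.]);a=np.deg2rad(-3);u=np.array([np.cos(a),np.sin(a),0]);v=np.array([-u[1],u[0],0])
t=np.array([531.6,227.4,221.6])
w=world(np.load("scene1.npz"))-t
for z0 in range(-4,60,6):
    m=(w[...,2]>=z0)&(w[...,2]<z0+6)&(np.hypot(w[...,0],w[...,1])<60)
    q=w[m]
    if len(q): x=q@u;y=q@v; print(z0,len(q),"x",np.percentile(x,[2,50,98]).round(),"y",np.percentile(y,[2,50,98]).round())
for n in("top0","top2"):
    W=world(np.load(n+".npz"));b=W-c;X=b@u;Y=b@v
    print(n,[(k,int(np.nanmedian(W[...,2][(abs(Y)<11)&(X>=k)&(X<k+4)]))) for k in range(-84,44,4)])
d=np.load("top2.npz")
for r in(255.8,266.3): print((onplane(d,(r,141),150)-c)@u)
E
```

```text
-4 2 x [6. 6. 7.] y [-7. -6. -5.]
2 19 x [-5.  3. 11.] y [-13. -12.  -4.]
8 53 x [-13.   6.  13.] y [-13.  -9.   4.]
14 51 x [-13.   8.  14.] y [-13.  -8.   5.]
20 51 x [-13.   6.  14.] y [-13.  -9.   5.]
26 50 x [-13.   6.  14.] y [-13.  -9.  -1.]
32 34 x [-8.  4. 13.] y [-13. -10.  -5.]
38 31 x [-17.  -2.  14.] y [-14. -13.  -7.]
44 77 x [-32.   3.  29.] y [-15. -13.  -8.]
50 161 x [-33.  11.  33.] y [-14. -12.   8.]
56 106 x [-39.  14.  39.] y [-14. -13.  10.]
top0 [(-84, 149), (-80, 149), (-76, 149), (-72, 143), (-68, 138), (-64, 138), (-60, 139), (-56, 138), (-52, 138), (-48, 138), (-44, 138), (-40, 137), (-36, 149), (-32, 149), (-28, 149), (-24, 150), (-20, 138), (-16, 138), (-12, 138), (-8, 137), (-4, 137), (0, 137), (4, 138), (8, 137), (12, 137), (16, 138), (20, 138), (24, 137), (28, 138), (32, 148), (36, 149), (40, 149)]
top2 [(-84, 149), (-80, 149), (-76, 148), (-72, 143), (-68, 138), (-64, 137), (-60, 138), (-56, 138), (-52, 148), (-48, 149), (-44, 149), (-40, 149), (-36, 138), (-32, 137), (-28, 137), (-24, 137), (-20, 137), (-16, 138), (-12, 137), (-8, 137), (-4, 137), (0, 137), (4, 137), (8, 138), (12, 138), (16, 138), (20, 137), (24, 138), (28, 138), (32, 148), (36, 149), (40, 149)]
-33.7948913064069
-51.65882843239794
```

The fingertip is about ±13 mm thick above a tapered end, and the slide now spans box x −36 to −52 (joint ≈ 19 mm). The last over-push popped 4.6 mm past the stall, so the slide was probably hooked and dragged back on the retreat. I'll re-insert 2 mm deeper, push gently, stop at the first force rise, and watch the force while backing off.

```bash
python3 -m crank '0 0.045 0 0.010 0 0 0;0 0.09 0 0.02 0 0 0;0 0.13 0 0.028 0 0 0;0 0.17 0 0.028 0 0 0;0 0.182 0 0.028 0 0 0;0 0.182 0.04 0.028 0 0 0;0 0.182 0.08 0.028 0 0 0;0 0.182 0.105 0.028 0 0 0;0 0.182 0.114 0.028 0 0 0;0 0.182 0.119 0.028 0 0 0;0 0.182 0.123 0.028 0 0 0;0 0.182 0.127 0.028 0 0 0;0 0.182 0.130 0.028 0 0 0;0 0.182 0.130 0.028 0 0 0' && python3 -m crank '0 0 0 -0.004 0 0 0;0 0 0 -0.008 0 0 0;0 0 0 -0.012 0 0 0;0 0 0 -0.016 0 0 0;0 0 0 -0.018 0 0 0;0 0 0 -0.018 0 0 0' && python3 -m crank '0 0 0 -0.003 0 0 0;0 0 0 -0.006 0 0 0;0 0 0 -0.008 0 0 0;0 0 0 -0.008 0 0 0'
```

```text
clock: 9.0
eef_pos: [525.0, 224.4, 142.5]
orientation: [[-0.052, 0.0, 0.999], [-0.999, 0.0, -0.052], [-0.0, -1.0, 0.0]]
contact_force: [-0.4, 0.1, -0.0]
opening: 0.0
clock: 9.6
eef_pos: [506.6, 225.2, 142.5]
orientation: [[-0.052, 0.0, 0.999], [-0.999, 0.0, -0.052], [-0.0, -1.0, 0.0]]
contact_force: [-0.3, 0.3, 0.3]
opening: -0.1
clock: 10.0
eef_pos: [499.3, 225.6, 142.5]
orientation: [[-0.052, 0.001, 0.999], [-0.999, 0.0, -0.052], [-0.0, -1.0, 0.001]]
contact_force: [1.1, 0.4, -0.9]
opening: 0.1
```

```bash
python3 -m crank '0 -0.002 0.001 0.001 0 0 0;0 -0.002 0.002 0.001 0 0 0;0 -0.002 0.002 -0.002 0 0 0;0 -0.002 0.002 -0.004 0 0 0;0 -0.002 0.002 -0.004 0 0 0'; for i in 1; do python3 -m crank '0 0 0 -0.002 0 0 0;0 0 0 -0.004 0 0 0;0 0 0 -0.004 0 0 0'; python3 -m crank '0 0 0 -0.002 0 0 0;0 0 0 -0.004 0 0 0;0 0 0 -0.004 0 0 0'; done
python3 - <<'E'
from workcell import arm,imaging
import cv2,numpy as np
d=imaging.read_camera("scene")
cv2.imwrite("pics/s4.png",cv2.resize(d["img"][90:165,340:420,::-1],None,fx=7,fy=7,interpolation=cv2.INTER_CUBIC))
E
```

```text
clock: 10.5
eef_pos: [495.0, 228.1, 140.5]
orientation: [[-0.052, 0.0, 0.999], [-0.999, 0.001, -0.052], [-0.001, -1.0, 0.0]]
contact_force: [1.3, 0.8, -0.0]
opening: -0.1
clock: 10.8
eef_pos: [490.8, 228.2, 140.4]
orientation: [[-0.052, -0.0, 0.999], [-0.999, 0.0, -0.052], [-0.0, -1.0, -0.0]]
contact_force: [1.3, 0.4, 1.0]
opening: -0.4
clock: 11.1
eef_pos: [486.7, 228.4, 140.4]
orientation: [[-0.052, -0.0, 0.999], [-0.999, 0.0, -0.052], [-0.0, -1.0, -0.0]]
contact_force: [1.6, 1.7, 1.9]
opening: -0.2
```

View pics/s4.png

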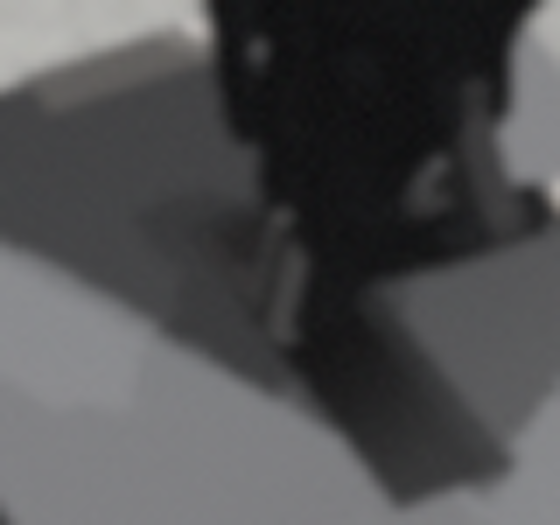

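The finger hides the slide, so I'll rely on force: 2 mm steps, one reading each.

```bash
for i in 1; do python3 -m crank '0 0 0 -0.002 0 0 0;0 0 0 -0.003 0 0 0;0 0 0 -0.003 0 0 0'; python3 -m crank '0 0 0 -0.0015 0 0 0;0 0 0 -0.0015 0 0 0';  python3 -m crank '0 0 0 -0.0015 0 0 0;0 0 0 -0.0015 0 0 0'; done | grep -v orient
```

```text
clock: 11.45
eef_pos: [483.9, 228.5, 140.4]
contact_force: [1.0, 1.3, 0.6]
opening: -0.2
clock: 11.65
eef_pos: [482.4, 228.5, 140.4]
contact_force: [2.2, 1.8, 1.5]
opening: 0.3
clock: 11.85
eef_pos: [481.7, 228.6, 140.5]
contact_force: [4.4, 2.4, 0.6]
opening: 0.3
```

```bash
python3 -m crank '0 0 0 -0.0015 0 0 0;0 0 0 -0.0015 0 0 0' |grep -v orient; python3 -m crank '0 0 0 0.003 0 0 0;0 0 0 0.005 0 0 0;0 0 0 0.005 0 0 0' |grep -v orient;  python3 -m crank '0 0 0 0.003 0 0 0;0 0 0 0.003 0 0 0'
```

```text
clock: 12.05
eef_pos: [481.5, 228.6, 140.6]
contact_force: [8.3, 0.8, -1.4]
opening: -0.3
clock: 12.35
eef_pos: [483.3, 227.6, 139.4]
contact_force: [-0.8, 0.3, 0.1]
opening: -0.4
clock: 12.55
eef_pos: [487.3, 227.9, 140.0]
orientation: [[-0.052, -0.001, 0.999], [-0.999, -0.0, -0.052], [0.001, -1.0, -0.001]]
contact_force: [-1.0, -0.2, 0.1]
opening: 0.1
```

```bash
python3 -m crank '0 0 -0.006 0.002 0 0 0;0 0 -0.018 0.002 0 0 0;0 0 -0.050 0.002 0 0 0;0 0 -0.090 0.002 0 0 0;0 0 -0.130 0.002 0 0 0;0 -0.04 -0.130 0.002 0 0 0;0 -0.08 -0.130 0.002 0 0 0;0 -0.12 -0.130 0.002 0 0 0;0 -0.16 -0.130 0.002 0 0 0;0 -0.18 -0.130 0.002 0 0 0;0 -0.18 -0.130 0.002 0 0 0'
python3 - <<'E'
from h import *
from workcell import arm,imaging
d=imaging.read_camera("top");np.savez("top3.npz",**d);s=imaging.read_camera("scene")
c=np.array([524,227,0.]);a=np.deg2rad(-3);u=np.array([np.cos(a),np.sin(a),0]);v=np.array([-u[1],u[0],0])
W=world(d);b=W-c;X=b@u;Y=b@v
print([(k,int(np.nanmedian(W[...,2][(abs(Y)<11)&(X>=k)&(X<k+4)]))) for k in range(-84,44,4)])
cv2.imwrite("pics/s5.png",np.hstack([cv2.resize(d["img"][205:325,80:200,::-1],(400,400),interpolation=cv2.INTER_CUBIC),cv2.resize(s["img"][70:190,300:420,::-1],(400,400),interpolation=cv2.INTER_CUBIC)]))
E
```

```text
clock: 13.65
eef_pos: [498.2, 410.8, 270.3]
orientation: [[-0.048, 0.0, 0.999], [-0.999, 0.001, -0.048], [-0.001, -1.0, 0.0]]
contact_force: [-0.6, -0.0, 0.3]
opening: 0.1
[(-84, 149), (-80, 149), (-76, 149), (-72, 149), (-68, 149), (-64, 149), (-60, 150), (-56, 138), (-52, 137), (-48, 137), (-44, 138), (-40, 137), (-36, 138), (-32, 137), (-28, 137), (-24, 137), (-20, 138), (-16, 138), (-12, 138), (-8, 137), (-4, 137), (0, 137), (4, 138), (8, 137), (12, 137), (16, 137), (20, 137), (24, 137), (28, 138), (32, 148), (36, 149), (40, 149)]
```

View pics/s5.png

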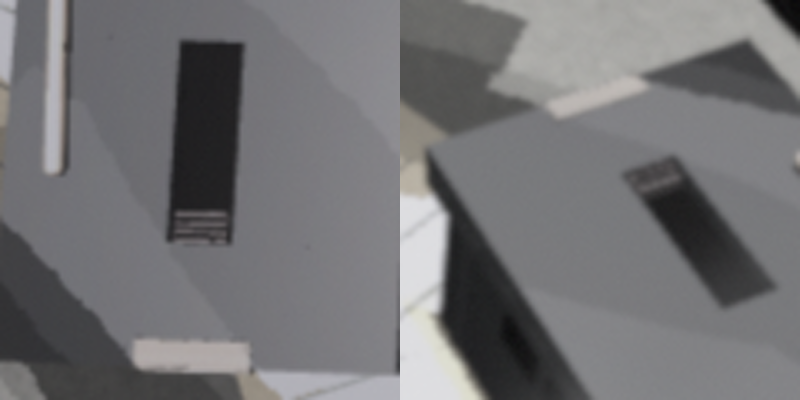

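The slide now sits at the catch end of the slot (top panel rows 210–243, flush with the slot end at 243). The depth map shows the slot filled from −72 to −56, and the arm is clear, so I'm handing in.

```bash
python3 -c "
from workcell import hand_in
print(hand_in())"
```

```text
the job is handed in; nothing more can be done
None
```

The long box's slide is pushed fully home against the catch end of its slot, and the job is handed in; the last look was at about 14 s on the robot's clock.

- **First push:** this one failed. I pressed past the stop, the fingertip slipped about 4.6 mm, and the slide ended up only about half way (joint about 19 mm). The likely cause is that it was dragged back as I withdrew, but I couldn't see it happen.
- **Second push:** I went in 2 mm deeper and stopped at about 8 N, where the finger stalled at nearly the same place as before. I then backed off a few millimetres and lifted straight out.
- **Last checks:** in both camera views the slide is flush with the catch end of the slot. The depth map shows the slot filled from about x = -72 to -56, which is the locked position to within a few millimetres.
- **Other things:** the arm was clear, with contact force near zero. The pen beside the slot looked unmoved. I never went near the small box, so its slide should be as it was, but I did not check it in a final picture.

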